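Sort tagged sensor modules into pass and reject nests

TASK

Three sensor modules stand on the inspection mat: one has a round tag on top (passed), one a cross-shaped tag (rejected), and one has no tag yet. Set the round-tagged module down in the nest plate marked with a round, and the cross-tagged module in the nest plate marked with a cross, each upright and flat on the floor of its pocket, and let go of them. Lower them in rather than dropping them, and leave the untagged module and the other things on the bench where they are.

Things in the scene. Friction and masses are not known exactly. Their poses are not given: they have to be found in the camera images.
- module_round: Upright dark steel module 56 (x) x 40 (y) x 42 mm tall, 0.1-0.25 kg, loose. At each x end a foot ear 6 mm thick sticks out 10 mm (76 over both); +x end also has a brass gland, 16 dia, 9 long, 26 up. The flat long sides are the grip: 40 mm along y. Origin: underside centre. A white round tag, 36 mm across, lies on its top.
- module_cross: Upright dark steel module 56 (x) x 40 (y) x 42 mm tall, 0.1-0.25 kg, loose. At each x end a foot ear 6 mm thick sticks out 10 mm (76 over both); +x end also has a brass gland, 16 dia, 9 long, 26 up. The flat long sides are the grip: 40 mm along y. Origin: underside centre. A white X-shaped tag (two bars 46 x 8 mm) lies on its top.
- module_blank: Upright dark steel module 56 (x) x 40 (y) x 42 mm tall, 0.1-0.25 kg, loose. At each x end a foot ear 6 mm thick sticks out 10 mm (76 over both); +x end also has a brass gland, 16 dia, 9 long, 26 up. The flat long sides are the grip: 40 mm along y. Origin: underside centre. Its top is bare, with no tag: not yet inspected, stays where it is.
- nest_round_floor (a point): Fixed white nest plate 146 x 70, 12 mm high; pocket 90 (x) x 54 (y) mm, walls 8 mm above its floor, long walls cut away over the middle 50 mm for fingers. Module fits lengthwise along x, either way round. Point: pocket floor centre, 4 mm above bench. Dark square marker 70 mm along +x, bearing a white round 36 mm across.
- nest_cross_floor (a point): Fixed white nest plate 146 x 70, 12 mm high; pocket 90 (x) x 54 (y) mm, walls 8 mm above its floor, long walls cut away over the middle 50 mm for fingers. Module fits lengthwise along x, either way round. Point: pocket floor centre, 4 mm above bench. Dark square marker 70 mm along +x, bearing a white X of two bars 46 x 8 mm.
- wash_bottle: Bystander: white plastic wash bottle, 66 mm in diameter, 212 mm tall with its bent spout, loose. Origin: centre of the underside.
- loupe: Bystander: black eye loupe standing upright, 38 mm in diameter, 42 mm tall, loose. Origin: centre of the underside.
- vial_tray: Bystander: white open tray 110 x 150 mm (x by y) with six capped vials reaching 50 mm up, fixed to the bench. Origin: centre of the underside.

How it is judged:
At the end, for the whole second after the job is handed in: Each tagged module at rest (under 0.02 m/s) in the pocket with its mark: underside within 4 mm of the floor's height and 15 mm of its centre, tilt under 0.06 rad. Untagged module within 20 mm, wash bottle and loupe within 30 mm of their starts (horizontal distance between module_round and nest_round_floor below 0.015 m and z of module_round in the frame of nest_round_floor between -0.004 and 0.004 m and angle between each of module_round, module_cross's own z axis and vertical below 0.06 rad and linear speed of each of module_round, module_cross below 0.02 m/s and horizontal distance between module_cross and nest_cross_floor below 0.015 m and z of module_cross in the frame of nest_cross_floor between -0.004 and 0.004 m and distance of module_blank from where it was at the start of the episode below 0.02 m and distance of each of wash_bottle, loupe from where it was at the start of the episode below 0.03 m); the robot touches nothing.
It fails at once if a tagged module is dropped or thrown: it moves faster than 0.65 m/s while nothing touches it (a free fall of about 22 mm) ((contact force between module_round and anything else below 0.02 N and linear speed of module_round above 0.65 m/s) or (contact force between module_cross and anything else below 0.02 N and linear speed of module_cross above 0.65 m/s)).
It fails at once if the untagged module is shifted by more than 20 mm or tipped over (distance of module_blank from where it was at the start of the episode above 0.02 m or angle between module_blank's own z axis and vertical above 0.4 rad).
It fails at once if the wash bottle or the loupe is shifted by more than 30 mm or tipped over (distance of any of wash_bottle, loupe from where it was at the start of the episode above 0.03 m or angle between any of wash_bottle, loupe's own z axis and vertical above 0.4 rad).
It also fails if it takes over 59 s, if anything falls off the work surface, if the arm or the gripper's body presses on something with over 40 N, if the wrist force passes 120 N, or if a joint passes its speed limit or range.

ROBOT

A 6-joint arm with a two-finger parallel gripper is mounted at the origin on the work surface. World frame = base frame: x ahead of the robot, y to its left, z up, the work surface at z = 0. Lengths are in m, angles in rad, forces in N, time in s.
With the tool pointing down it reaches from about 0.25 to 0.8 m from the base axis. Payload 3.9 kg.
Tool frame: the origin (TCP) lies midway between the tips of the shut fingers; the grasp point (between the pads) lies 19 mm behind it; z points along the fingers, x is the direction in which the jaws open and shut, and the axes are right-handed (so a half turn about z gives the same grasp; the last joint's range is limited). The gripper opens to 85 mm and grips with 20 to 120 N. Pads are 22 mm wide; open, the fingers measure 114 mm over their backs; the gripper's body (76 mm by 85 mm) begins 54 mm behind the grasp point. The pads swing forward as they close: fully open they stand 13 mm farther back than shut.
Start: joints at [1.308, 0.26, -0.138, 1.173, 0, 1.571], TCP at [0.136, 0.507, 0.231] pointing down, gripper open.
Joint ranges: [-2.78, 2.78], [-0.83, 1.72], [-1.28, 1.37], [-1.9, 2.12], [-1.57, 1.48], [-3.14, 3.14]. Speed limits (rad/s): [2.57, 2.57, 3.14, 3.14, 3.14, 3.14].

INTERFACE

Orientations are given as a unit quaternion [w, x, y, z].
In Python, from rig import bot, read_camera, get_calibration gives the robot as it stands. The module is installed in compiled form; this text tells all that it offers.
- The arm moves only by the tool apply_moves, never from a script. Its argument "motion" is text: rows parted by semicolons, each of 7 numbers parted by spaces: the shift along the tool's x, y, z in mm, then the turn, a rotation vector about the tool's x, y, z in degrees, then the finger opening in mm, from 0 to 85.4. A call has 1 to 8 rows; each row is the pose to reach, as a shift and turn from the pose commanded when the call began, along the tool's axes at that moment; what a row does not reach only later rows make up. A row lasts 1/12 s, in which the tool goes at most 41.7 mm and 7.16 degrees, less where a joint would pass 70% of its speed; a pose out of reach is approached as far as the arm can. A call with a gripper value outside its range is refused whole. The fingers move at their own pace and stop on an object; the grip force is fixed at half the most. Time passes only in rows, so rows that repeat a pose let the fingers close. It gives the time, the measured TCP pose, the force and the opening at its end, in the units of the state.
- bot.read_state(): the state, without advancing time (a new reading comes with each control period).
- read_camera(name): name is "side" or "top" or "wrist"; returns the picture (384x512x3 uint8, red, green, blue); there is no depth.
- get_calibration(name): a dict with "vfov" (degrees; the focal length in pixels is half the picture's height over the tangent of half this angle, whatever the lens; pixels are square), "cx", "cy" (the principal point, pixels), "k1" (the pictures are not rectified: a ray, as slopes to the right and down, at radius r is drawn at 1 + k1 r^2 times it, then the intrinsics apply), "position" and "orientation" of the camera in the world. Camera axes: x right, y up, looking along -z (the intrinsics and any distortion apply to the point x, -y, -z); pixel columns grow to the right and rows downward; lengths in m; the calibration is good to about 2 mm. A picture is of the moment at which its call begins: read the wrist's pose just before it. get_calibration takes no time and is no camera call; for the wrist camera it gives the pose at the moment of the call.
- bot.sign_off(): hands the job in, once; it reports no verdict.
The state is a dict: "t": time; "q": joint angles; "qd": joint speeds; "joint_torque": joint torques, N m; "tcp_pos": TCP position; "eef_rot": TCP orientation; "contact_force": force on the tool from outside, world axes, zero at the start; "ft_torque": the same for the moment, N m; "grip_width": finger opening in m.
Only numpy, scipy, OpenCV 4.12 (cv2) and the standard library are available. Lean on these libraries where they do the work, as an engineer would, in place of code of your own. Each camera call takes 0.05 s, during which the arm holds its last target.

## Working session

There is one attempt and no reset: what is moved stays moved. The work goes in short steps, Python scripts to look and compute and a tool call to move; the robot and the scene stay as the last step left them, time stands still between calls to the robot, and variables do not carry over. Pictures are saved under pics/ and viewed, and the job is handed in when it is done.

Besides the shell and the picture viewer there is one more tool, called after "Emit:" as name(argument=value, ...) on one line, values as JSON. apply_moves: Moves the arm, as the interface text tells. Its arguments: {"type":"object","properties":{"motion":{"type":"string"}},"required":["motion"]}

```bash
mkdir -p pics; python3 - <<'E'
from rig import bot, read_camera, get_calibration
import cv2
print(bot.read_state())
for n in ("top","side","wrist"):
    print(n,get_calibration(n))
    cv2.imwrite(f"pics/{n}0.png",cv2.cvtColor(read_camera(n),cv2.COLOR_RGB2BGR))
E
```

```text
{'t': 0.0, 'q': array([ 1.30797381e+00,  2.60661843e-01, -1.39419079e-01,  1.17269727e+00,
        1.25584192e-06,  1.57083159e+00]), 'qd': array([-0.00084517,  0.00039842,  0.00104683, -0.00057723, -0.00068591,
        0.0001407 ]), 'joint_torque': array([ 4.80142971e-04, -4.05673850e+01,  2.53922904e+01,  1.88949122e-02,
        4.56018608e-05,  1.16901202e-05]), 'tcp_pos': array([0.13621491, 0.50628996, 0.23045762]), 'eef_rot': array([ 6.02354678e-04,  7.93674993e-01,  6.08341206e-01, -7.86839388e-04]), 'contact_force': array([-0.27994716, -0.41221993,  0.37905667]), 'ft_torque': array([ 0.01739129,  0.0462818 , -0.00731021]), 'grip_width': 0.08535493791970614}
top {'vfov': 45.61434244280314, 'cx': 263.19482817819545, 'cy': 196.3417161957309, 'k1': -0.1847141637589032, 'position': array([ 0.32363651, -0.06763868,  1.40935777]), 'orientation': array([-0.68793869, -0.07583457,  0.08100926,  0.71723565])}
side {'vfov': 53.19973427339199, 'cx': 262.3293773963971, 'cy': 187.34567823381812, 'k1': 0.041520582310562354, 'position': array([0.34376789, 0.66606598, 0.5439248 ]), 'orientation': array([-0.15776389, -0.0724025 ,  0.47113618,  0.86481162])}
wrist {'vfov': 65.57942521343199, 'cx': 254.03336614557722, 'cy': 191.66501949080902, 'k1': -0.039167773056201914, 'position': array([0.07167696, 0.52379104, 0.37332691]), 'orientation': array([ 0.78645108, -0.10562059, -0.07958024,  0.60332908])}
```

```bash
python3 - <<'E'
import cv2
for n in ("top",):
    i=cv2.imread(f"pics/{n}0.png"); cv2.imwrite(f"pics/{n}0b.png",cv2.resize(i,(800,600),interpolation=cv2.INTER_CUBIC))
E
```

```text
(no output)
```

View pics/top0b.png

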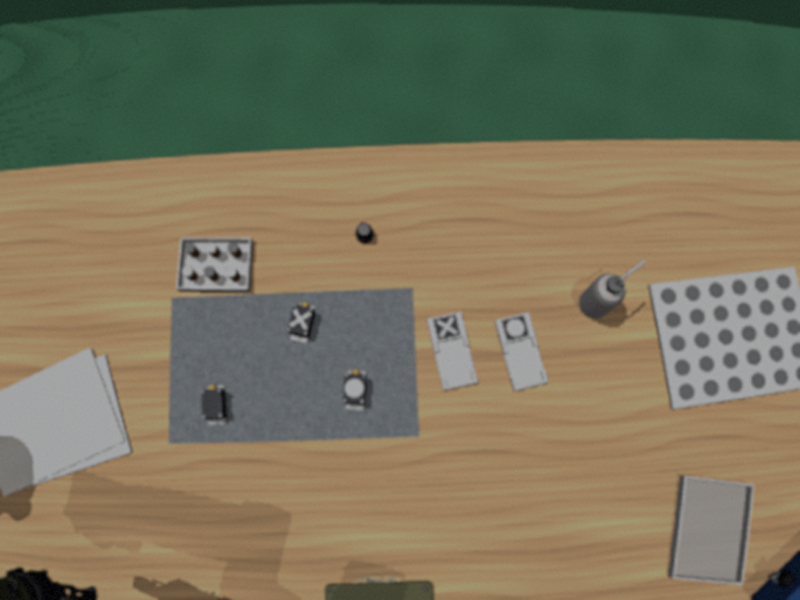

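View pics/side0.png

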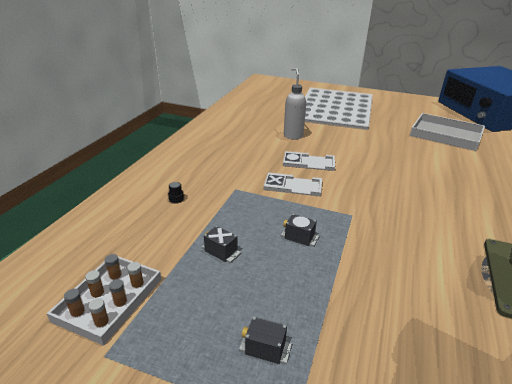

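View pics/wrist0.png

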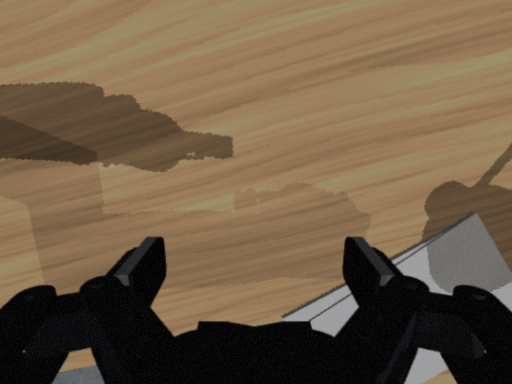

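The top view shows the mat with blank at about (214,404), cross (301,322) and round (354,390) in the 800-px picture. The cross nest is at about (452,350), the round nest at (521,350), and the bottle at (600,297). I'll enlarge it to measure.

```bash
cat > h.py <<'E'
import numpy as np, cv2
from scipy.spatial.transform import Rotation as R
from rig import bot, read_camera, get_calibration
def Rq(q): return R.from_quat([q[1],q[2],q[3],q[0]])
def ray(c,uv):
    f=192/np.tan(np.radians(c['vfov']/2)); s0=np.array([(uv[0]-c['cx'])/f,(uv[1]-c['cy'])/f]); s=s0.copy()
    for _ in range(30): s=s0/(1+c['k1']*(s@s))
    return Rq(c['orientation']).apply([s[0],-s[1],-1.0])
def at(c,uv,z):
    d=ray(c,uv);p=np.array(c['position']);return p+d*(z-p[2])/d[2]
def proj(c,P):
    f=192/np.tan(np.radians(c['vfov']/2)); v=Rq(c['orientation']).inv().apply(np.asarray(P)-c['position'])
    s=np.array([v[0],-v[1]])/-v[2]; s=s*(1+c['k1']*(s@s)); return s*f+[c['cx'],c['cy']]
def snap(n,name):
    i=cv2.cvtColor(read_camera(n),cv2.COLOR_RGB2BGR); cv2.imwrite(f"pics/{name}.png",i); return i
def crop(i,x0,y0,w,h,k,name):
    cv2.imwrite(f"pics/{name}.png",cv2.resize(i[y0:y0+h,x0:x0+w],None,fx=k,fy=k,interpolation=cv2.INTER_CUBIC))
E
python3 - <<'E'
from h import *
i=cv2.imread("pics/top0.png")
crop(i,170,180,80,60,10,"c1")
crop(i,270,195,80,60,10,"c2")
c=get_calibration("top")
for n,uv in dict(blank=(137,258),cross=(193,205),rnd=(227,249),loupe=(233,150),bottle=(384,192)).items(): print(n,at(c,uv,.04))
E
```

```text
blank [0.45700637 0.3064141  0.04      ]
cross [0.61450419 0.13244852 0.04      ]
rnd [0.4751607  0.03125077 0.04      ]
loupe [0.78656149 0.00459984 0.04      ]
bottle [ 0.63111869 -0.46212154  0.04      ]
```

View pics/c1.png

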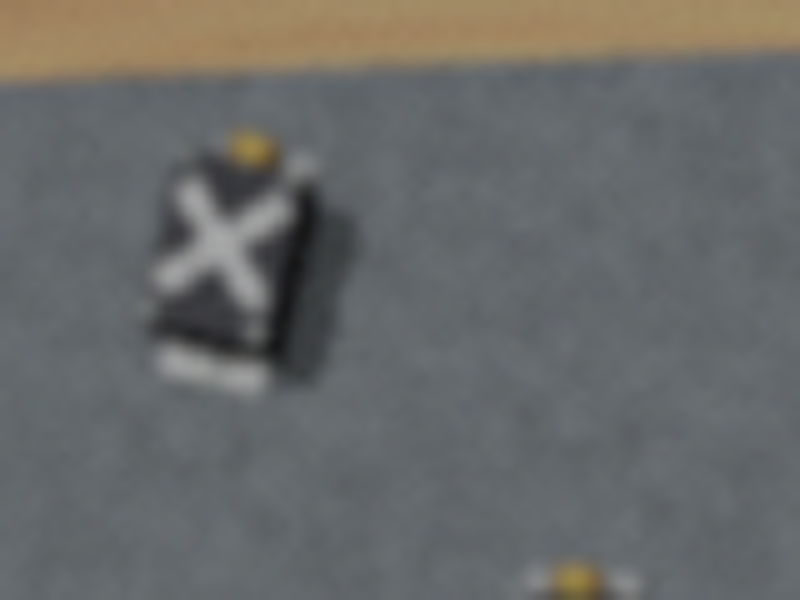

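View pics/c2.png

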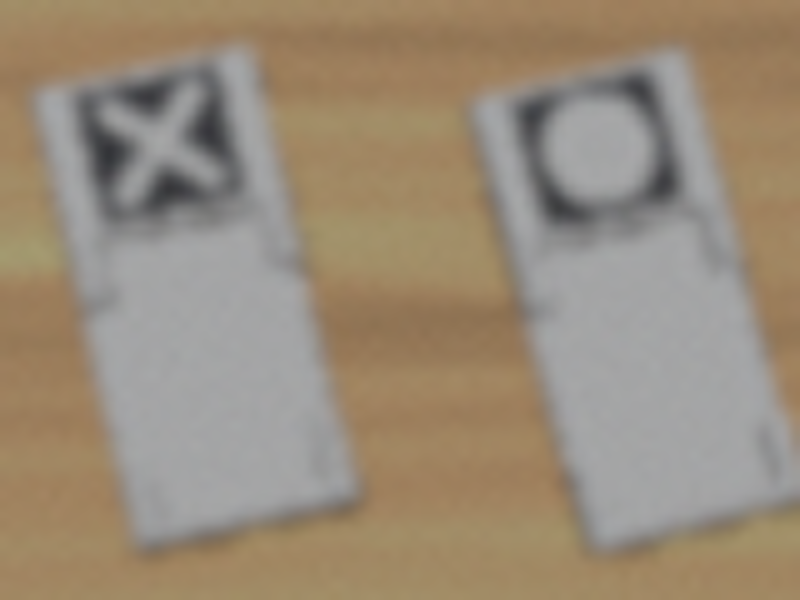

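```bash
python3 - <<'E'
from h import *
i=cv2.imread("pics/top0.png")
crop(i,190,225,80,60,10,"c3")
c=get_calibration("top")
o=lambda p,b:((p[0]+.5)/10-.5+b[0],(p[1]+.5)/10-.5+b[1])
for n,b,m,cs in (("cross",(270,195),(160,145),[(35,92),(255,45),(360,497),(140,548)]),("round",(270,195),(601,150),[(470,100),(688,48),(805,500),(597,552)])):
    P=[at(c,o(p,b),.012)[:2] for p in cs]; M=at(c,o(m,b),.012)[:2]
    f=(P[0]+P[1])/2;k=(P[2]+P[3])/2
    d=(f-k);a=np.arctan2(d[1],d[0]);d/=np.linalg.norm(d)
    print(n,"len",np.linalg.norm(f-k),np.linalg.norm(P[0]-P[1]),"yaw",np.degrees(a),"M",M,"floor",M-.07*d, "front",(f-M)@d,"k",(M-k)@d, np.cross(d,f-M))
b=(170,180)
X=at(c,o((218,245),b),.043);G=at(c,o((252,148),b),.026);E=at(c,o((212,372),b),.005)
d=G-E;print("crossmod",X,G,E,np.degrees(np.arctan2(d[1],d[0])))
E
```

```text
cross len 0.14596423139518047 0.07073857798941174 yaw 9.853688794901052 M [ 0.59565781 -0.15262776] floor [ 0.52669045 -0.16460705] front 0.024796286614007675 k 0.1211679447811728 -0.0009023630895808868
round len 0.14661455551499597 0.0715242590703111 yaw 10.990520202160491 M [ 0.58818726 -0.29077276] floor [ 0.51947115 -0.30411802] front 0.025103966976850113 k 0.12151058853814588 0.00028940532060691814
crossmod [0.61705133 0.13708719 0.043     ] [0.65120797 0.1287067  0.026     ] [0.58458052 0.14504208 0.005     ] -13.775753297276914<stdin>:10: DeprecationWarning: Arrays of 2-dimensional vectors are deprecated. Use arrays of 3-dimensional vectors instead. (deprecated in NumPy 2.0)
```

View pics/c3.png

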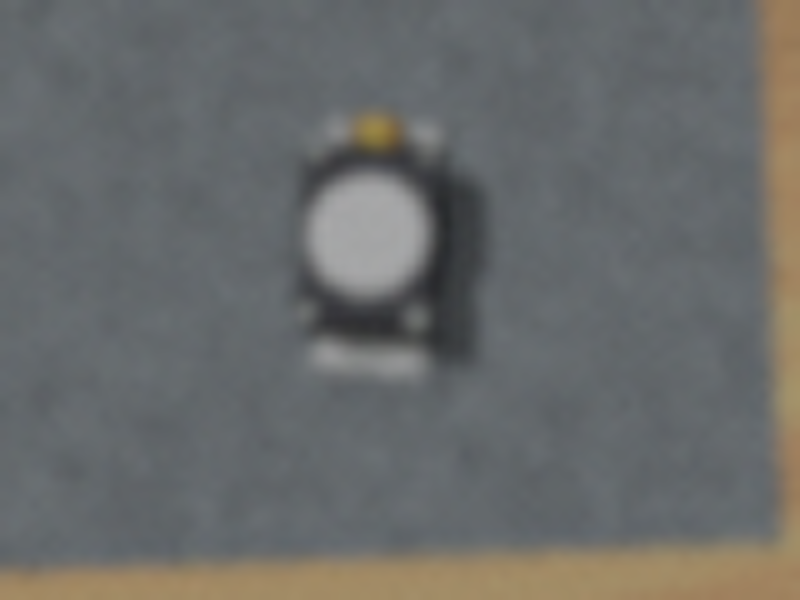

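```bash
cat >> h.py <<'E'
def tool_R(yaw):  # tool x axis at world yaw deg, z down
    a=np.radians(yaw); x=np.array([np.cos(a),np.sin(a),0]); z=np.array([0,0,-1.]); return R.from_matrix(np.c_[x,np.cross(z,x),z])
def go(p,yaw,base=None):
    s=bot.read_state(); R0=Rq(s['eef_rot']); p0=s['tcp_pos']
    if base is not None: p0,R0=base
    d=R0.inv().apply(np.asarray(p)-p0)*1000; rv=np.degrees((R0.inv()*tool_R(yaw)).as_rotvec())
    return np.round(d,1),np.round(rv,2),"rows",max(np.linalg.norm(d)/41.7,np.linalg.norm(rv)/7.16)
def st():
    s=bot.read_state(); print("t",round(s['t'],2),"tcp",np.round(s['tcp_pos'],4),"w",round(s['grip_width'],4),"F",np.round(s['contact_force'],1),"q",np.round(s['q'],2),"xyaw",np.degrees(np.arctan2(*Rq(s['eef_rot']).apply([1,0,0])[1::-1])).round(2),"tilt",np.round(Rq(s['eef_rot']).apply([0,0,1]),4))
E
python3 - <<'E'
from h import *
st()
c=get_calibration("top"); b=(190,225)
o=lambda p,b:((p[0]+.5)/10-.5+b[0],(p[1]+.5)/10-.5+b[1])
X=at(c,o((368,235),b),.043);G=at(c,o((376,131),b),.026);E=at(c,o((368,360),b),.005)
d=G-E;a=np.degrees(np.arctan2(d[1],d[0]));print("round",X,G,E,a)
w=get_calibration("wrist");s=bot.read_state();T=Rq(s['eef_rot'])
print("cam in tool",T.inv().apply(w['position']-s['tcp_pos']),"look",T.inv().apply(Rq(w['orientation']).apply([0,0,-1])), "tcp px",proj(w,s['tcp_pos']),"below150",proj(w,s['tcp_pos']-[0,0,.15]))
for y in (a+90,a-90): print(y,go([X[0],X[1],.22],y))
E
```

```text
t 0.15 tcp [0.1362 0.5064 0.2306] w 0.0856 F [-0.1 -0.5  0.5] q [ 1.31  0.26 -0.14  1.17 -0.    1.57] xyaw 74.94 tilt [-4.0e-04 -1.5e-03 -1.0e+00]
round [0.4777655  0.03290801 0.043     ] [0.5114383  0.03084769 0.026     ] [0.44349546 0.03678335 0.005     ] -4.992831909125269
cam in tool [-0.00018438 -0.06683404 -0.14280775] look [-3.06277902e-04  2.62137900e-01  9.65030377e-01] tcp px [254.44992345 243.52736987] below150 [254.55060451 179.48746737]
85.00716809087473 (array([-368.6,  452.8,   11.2]), array([-1.000e-02,  9.000e-02, -1.006e+01]), 'rows', np.float64(14.00364611019482))
-94.99283190912527 (array([-368.6,  452.8,   11.2]), array([1.3000e-01, 1.0000e-02, 1.6994e+02]), 'rows', np.float64(23.73432158919819))
```

Emit:
apply_moves(motion="-46 57 1 0 0 -1.3 85; -92 113 3 0 0 -2.5 85; -138 170 4 0 0 -3.8 85; -184 226 6 0 0 -5 85; -230 283 7 0 0 -6.3 85; -276 340 8 0 0 -7.5 85; -322 396 10 0 0 -8.8 85; -369 453 11 0 0 -10 85")

```text
t: 0.82
tcp_pos: [0.332, 0.2349, 0.2249]
eef_rot: [0.0, 0.737, 0.676, 0.0]
contact_force: [1.6, -0.2, -0.6]
grip_width: 0.0851
```

```bash
python3 - <<'E'
from h import *
st();print(go([.4778,.0329,.22],85))
E
```

```text
t 0.82 tcp [0.332  0.2349 0.2249] w 0.0851 F [ 1.6 -0.2 -0.6] q [ 0.62  0.06 -0.4   1.11 -0.    0.7 ] xyaw 85.03 tilt [ 1.e-04  1.e-04 -1.e+00]
(array([-188.6,  162.8,    4.9]), array([ 0.01, -0.01,  0.03]), 'rows', np.float64(5.975332088655552))
```

Emit:
apply_moves(motion="-31 27 1 0 0 0 85; -62 54 2 0 0 0 85; -93 81 3 0 0 0 85; -124 108 4 0 0 0 85; -155 135 5 0 0 0 85; -185 160 5 0 0 0 85; -185 160 5 0 0 0 85; -185 160 5 0 0 0 85")

```text
t: 1.48
tcp_pos: [0.4751, 0.0367, 0.2194]
eef_rot: [-0.0, 0.739, 0.674, -0.0]
contact_force: [-0.2, 1.3, -0.2]
grip_width: 0.0851
```

```bash
python3 - <<'E'
from h import *
st();i=snap("wrist","w1");crop(i,130,20,250,188,3.2,"w1c")
E
```

```text
t 1.48 tcp [0.4751 0.0367 0.2194] w 0.0851 F [-0.2  1.3 -0.2] q [ 0.08  0.18 -0.27  1.12  0.    0.17] xyaw 84.7 tilt [-9.e-04  2.e-04 -1.e+00]
```

View pics/w1.png

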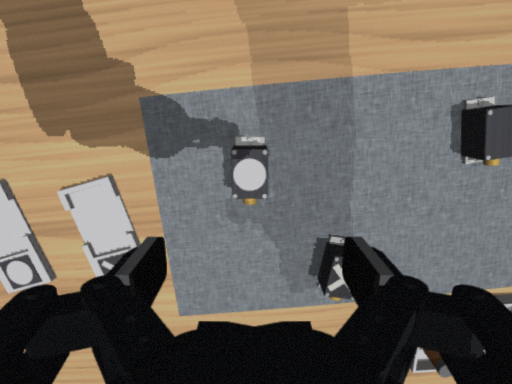

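View pics/w1c.png

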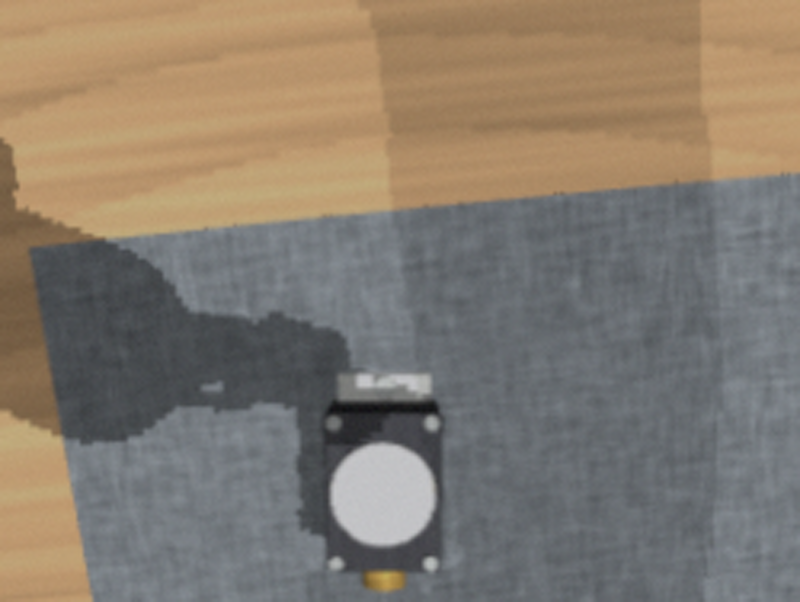

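The wrist view shows the round module upright at pixel (250,172). Its four top screws are at crop positions (333,424), (432,424), (336,564) and (431,564), with the tag slightly off-centre.

```bash
python3 - <<'E'
from h import *
w=get_calibration("wrist")
o=lambda p:((p[0]+.5)/3.2-.5+130,(p[1]+.5)/3.2-.5+20)
P=np.array([at(w,o(p),.042)[:2] for p in [(333,424),(432,424),(336,564),(431,564)]])
a=(P[2:].mean(0)-P[:2].mean(0));b=(P[[1,3]].mean(0)-P[[0,2]].mean(0))
print(P,P.mean(0),np.degrees(np.arctan2(a[1],a[0])),np.degrees(np.arctan2(b[1],b[0])),np.linalg.norm(a),np.linalg.norm(b))
g=at(w,o((384,583)),.026);e=at(w,o((385,388)),.006);print(g,e,np.degrees(np.arctan2(*(g-e)[1::-1])))
m=P.mean(0);yaw=85
print(go([m[0],m[1],.10],86),go([m[0],m[1],.001],86))
E
```

```text
[[0.44802641 0.01808393]
 [0.45101391 0.05122817]
 [0.49677698 0.01389121]
 [0.49974802 0.04693928]] [0.47389133 0.03253565] -4.972473470024906 84.85617625048114 0.04892647481172081 0.03322998067976117
[0.51005016 0.02925293 0.026     ] [0.44100454 0.03580914 0.006     ] -5.42424536942851
(array([ -5.4,   0.4, 119.4]), array([-0.1 , -0.02, -1.17]), 'rows', np.float64(2.8672191305905406)) (array([ -5.4,   0.6, 218.4]), array([-0.1 , -0.02, -1.17]), 'rows', np.float64(5.2400175266663105))
```

```bash
python3 - <<'E'
from h import *
print(go([.4739,.0325,.007],85))
E
```

```text
(array([ -5.4,   0.6, 212.4]), array([-0.1 , -0.02, -0.17]), 'rows', np.float64(5.096198367138499))
```

Emit:
apply_moves(motion="-2 0 20 0 0 0 85; -4 0 55 0 0 0 85; -5.4 0.6 90 0 0 0 85; -5.4 0.6 125 0 0 0 85; -5.4 0.6 145 0 0 0 85; -5.4 0.6 150 0 0 0 85; -5.4 0.6 150 0 0 0 85; -5.4 0.6 150 0 0 0 85")

```text
t: 2.2
tcp_pos: [0.4748, 0.0339, 0.0708]
eef_rot: [0.0, 0.737, 0.676, 0.0]
contact_force: [0.8, -0.2, 0.8]
grip_width: 0.085
```

```bash
python3 - <<'E'
from h import *
st();print(go([.4739,.0325,.007],85));snap("wrist","w2")
E
```

```text
t 2.2 tcp [0.4748 0.0339 0.0708] w 0.085 F [ 0.8 -0.2  0.8] q [ 0.07  0.31 -0.53  0.73  0.    0.16] xyaw 85.04 tilt [ 7.e-04  2.e-04 -1.e+00]
(array([-1.5, -0.8, 63.8]), array([ 0.04, -0.01,  0.04]), 'rows', np.float64(1.531384221959067))
```

View pics/w2.png

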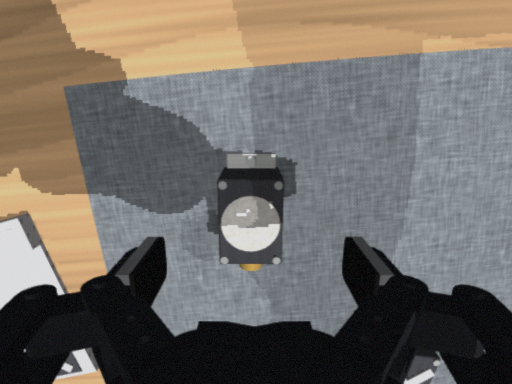

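The module sits centred between the fingers, with its top screws at about (222,185) to (276,261). I'll descend and close.

Emit:
apply_moves(motion="-1.5 -0.8 30 0 0 0 85; -1.5 -0.8 55 0 0 0 85; -1.5 -0.8 63.5 0 0 0 85; -1.5 -0.8 63.5 0 0 0 85; -1.5 -0.8 63.5 0 0 0 35; -1.5 -0.8 63.5 0 0 0 30; -1.5 -0.8 63.5 0 0 0 30; -1.5 -0.8 63.5 0 0 0 30")

```text
t: 2.92
tcp_pos: [0.4751, 0.0316, 0.0079]
eef_rot: [0.001, 0.738, 0.675, 0.001]
contact_force: [-8.4, -1.2, 15.5]
grip_width: 0.0392
```

Emit:
apply_moves(motion="0 0 0 0 0 0 30; 0 0 0 0 0 0 30; 0 0 0 0 0 0 30; 0 0 0 0 0 0 30")

```text
t: 3.25
tcp_pos: [0.4753, 0.0316, 0.0079]
eef_rot: [0.001, 0.738, 0.675, 0.001]
contact_force: [0.1, -0.3, 6.7]
grip_width: 0.0392
```

```bash
python3 - <<'E'
from h import *
st();snap("wrist","w3")
E
```

```text
t 3.25 tcp [0.4753 0.0316 0.0079] w 0.0392 F [ 0.1 -0.3  6.7] q [ 0.07  0.39 -0.61  0.56 -0.    0.15] xyaw 84.93 tilt [ 3.2e-03  1.0e-04 -1.0e+00]
```

View pics/w3.png

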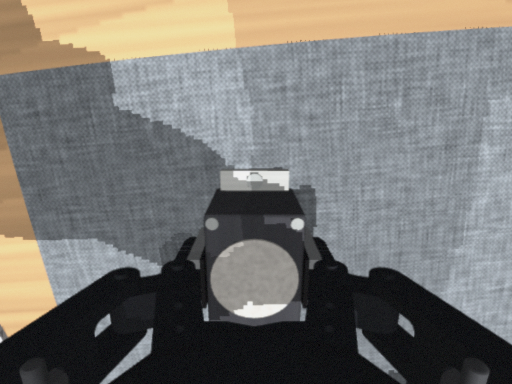

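Emit:
apply_moves(motion="0 0 -8 0 0 0 30; 0 0 -30 0 0 0 30; 0 0 -65 0 0 0 30; 0 0 -100 0 0 0 30; 0 0 -115 0 0 0 30; 0 0 -115 0 0 0 30")

```text
t: 3.8
tcp_pos: [0.4769, 0.0317, 0.126]
eef_rot: [0.003, 0.738, 0.675, 0.003]
contact_force: [0.8, -0.2, -0.9]
grip_width: 0.0392
```

```bash
python3 - <<'E'
from h import *
st();i=snap("wrist","w4");print(go([.53,-.24,.122],101)); crop(i,160,130,200,150,4,"w4c")
E
```

```text
t 3.8 tcp [0.4769 0.0317 0.126 ] w 0.0392 F [ 0.8 -0.2 -0.9] q [ 0.07  0.25 -0.45  0.87  0.    0.15] xyaw 84.94 tilt [ 8.4e-03  6.0e-04 -1.0e+00]
(array([-265.7,   78.3,    2. ]), array([  0.29,  -0.  , -16.06]), 'rows', np.float64(6.643752930098261))
```

View pics/w4c.png

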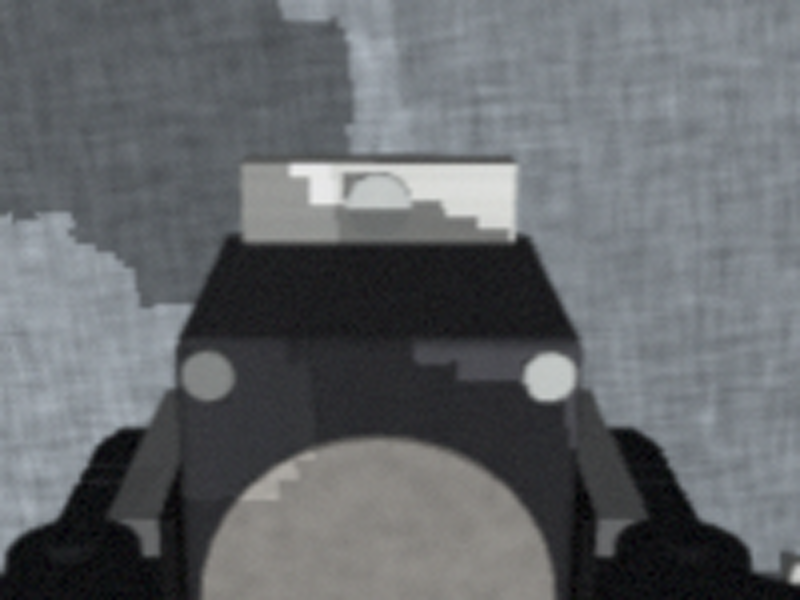

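```bash
python3 - <<'E'
from h import *
print(go([.605,-.287,.122],101))
E
```

```text
(array([-305.9,  157.1,    2.3]), array([  0.29,  -0.  , -16.06]), 'rows', np.float64(8.248305581543091))
```

Emit:
apply_moves(motion="-30 15 0 0 0 -2 30; -65 33 0 0 0 -4 30; -100 51 0 0 0 -6 30; -135 69 0 0 0 -8 30; -170 87 0 0 0 -10 30; -205 105 0 0 0 -12 30; -240 123 0 0 0 -14 30; -270 140 0 0 0 -16 30")

```text
t: 4.52
tcp_pos: [0.5883, -0.2519, 0.1192]
eef_rot: [-0.002, 0.636, 0.771, -0.001]
contact_force: [0.9, 0.0, -1.6]
grip_width: 0.0391
```

```bash
python3 - <<'E'
from h import *
st();print(go([.605,-.287,.122],101))
E
```

```text
t 4.52 tcp [ 0.5883 -0.2519  0.1192] w 0.0391 F [ 0.9  0.  -1.6] q [-0.4   0.52 -0.03  1.02 -0.   -0.6 ] xyaw 100.98 tilt [-0.0034  0.001  -1.    ]
(array([-37.7,   9.6,  -2.9]), array([-0.18, -0.09, -0.02]), 'rows', np.float64(0.9349810512991116))
```

Emit:
apply_moves(motion="-20 5 -1 0 0 0 30; -34 8 -3 0 0 0 30; -34 8 -3 0 0 0 30; -34 8 -3 0 0 0 30; -34 8 -3 0 0 0 30")

```text
t: 4.93
tcp_pos: [0.6022, -0.2804, 0.1228]
eef_rot: [-0.002, 0.636, 0.771, -0.0]
contact_force: [-0.0, 0.5, -0.6]
grip_width: 0.0393
```

```bash
python3 - <<'E'
from h import *
st();i=snap("wrist","w5");c=get_calibration("wrist");print(proj(c,[.5195,-.3041,.004]))
cv2.imwrite("pics/w5b.png",cv2.resize(i,(800,600),interpolation=cv2.INTER_CUBIC))
E
```

```text
t 4.93 tcp [ 0.6022 -0.2804  0.1228] w 0.0393 F [-0.   0.5 -0.6] q [-0.44  0.56  0.05  1.06  0.   -0.63] xyaw 100.96 tilt [-0.0033  0.002  -1.    ]
[244.60662465  87.899047  ]
```

View pics/w5b.png

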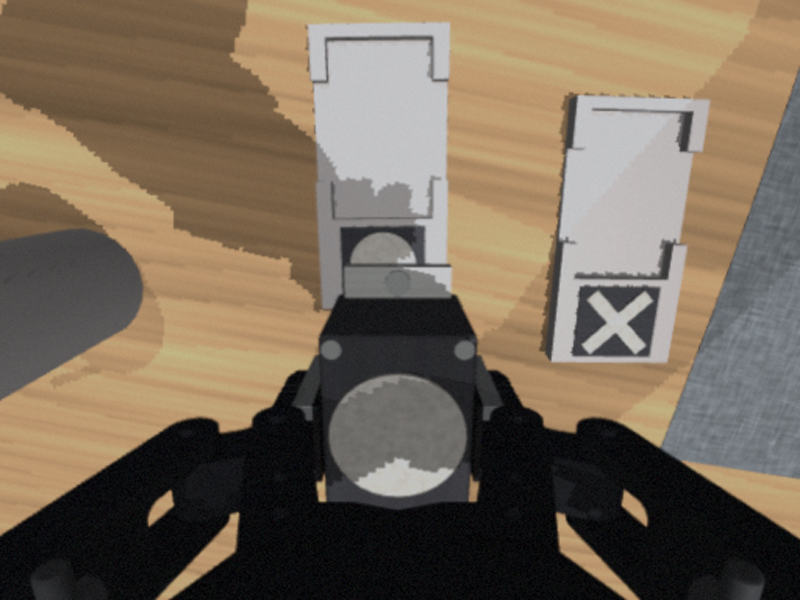

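```bash
python3 - <<'E'
from h import *
i=cv2.imread("pics/w5.png")
crop(i,185,5,120,150,4,"w5r");crop(i,340,50,130,190,3,"w5x")
E
```

```text
(no output)
```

View pics/w5r.png

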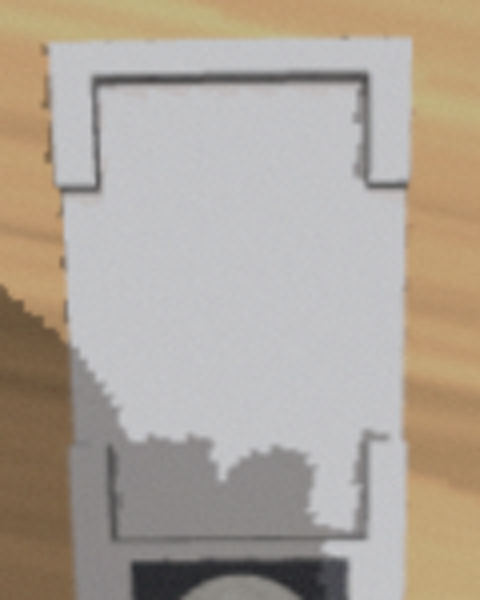

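View pics/w5x.png

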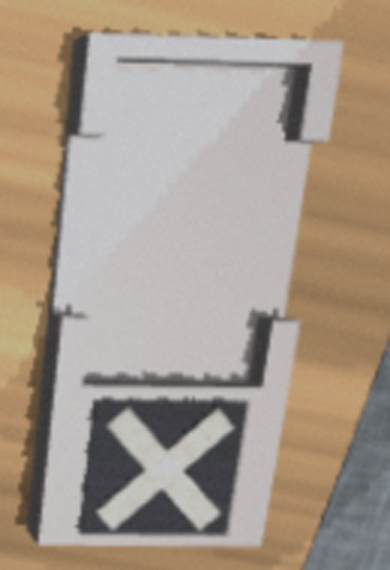

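```bash
python3 - <<'E'
from h import *
w=get_calibration("wrist")
for n,k,b,cs in (("round",4,(185,5),[(95,78),(368,74),(368,538),(112,540)]),("cross",3,(340,50),[(118,60),(310,64),(262,384),(84,384)])):
    P=np.array([at(w,((p[0]+.5)/k-.5+b[0],(p[1]+.5)/k-.5+b[1]),.012)[:2] for p in cs])
    d=P[2:].mean(0)-P[:2].mean(0); e=P[[1,2]].mean(0)-P[[0,3]].mean(0)
    print(n,P.mean(0),np.degrees(np.arctan2(d[1],d[0])),np.degrees(np.arctan2(e[1],e[0]))-90,np.linalg.norm(d),np.linalg.norm(e))
E
```

```text
round [ 0.51703309 -0.30517489] 11.662770577504205 11.572037257985826 0.08928052353400806 0.05351947863368083
cross [ 0.52371177 -0.16602234] 10.433439791591022 10.997386010932587 0.08902122313981217 0.05322128577994215
```

```bash
python3 - <<'E'
from h import *
print(go([.519,-.3045,.045],101.5))
E
```

```text
(array([ -8.2, -86.3,  78.4]), array([-0.14, -0.12, -0.51]), 'rows', np.float64(2.8036521398470016))
```

Emit:
apply_moves(motion="-2 -25 2 0 0 0 30; -5 -55 10 0 0 -0.5 30; -8 -82 30 0 0 -0.5 30; -8.2 -86.3 60 0 0 -0.5 30; -8.2 -86.3 76 0 0 -0.5 30; -8.2 -86.3 76 0 0 -0.5 30; -8.2 -86.3 76 0 0 -0.5 30; -8.2 -86.3 76 0 0 -0.5 30")

```text
t: 5.65
tcp_pos: [0.5215, -0.3058, 0.0497]
eef_rot: [0.001, 0.633, 0.774, 0.0]
contact_force: [0.7, -0.1, -1.0]
grip_width: 0.0393
```

```bash
python3 - <<'E'
from h import *
st();print(go([.519,-.3045,.013],101.5));i=snap("wrist","w6");cv2.imwrite("pics/w6b.png",cv2.resize(i,(800,600),interpolation=cv2.INTER_CUBIC))
E
```

```text
t 5.65 tcp [ 0.5215 -0.3058  0.0497] w 0.0393 F [ 0.7 -0.1 -1. ] q [-0.53  0.52 -0.24  0.82  0.   -0.73] xyaw 101.51 tilt [ 1.6e-03 -8.0e-04 -1.0e+00]
(array([ 1.8, -2.3, 36.7]), array([0.08, 0.06, 0.01]), 'rows', np.float64(0.8820428803771936))
```

View pics/w6b.png

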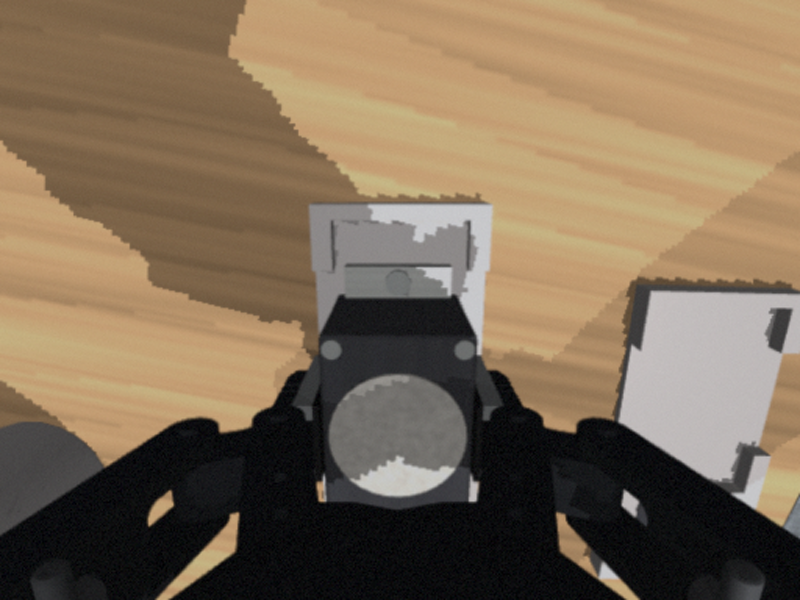

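The module hangs centred above the pocket, with its ear at (398,280) inside the pocket walls at x 333 to 470. I'll lower it.

Emit:
apply_moves(motion="1.8 -2.3 8 0 0 0 30; 1.8 -2.3 18 0 0 0 30; 1.8 -2.3 26 0 0 0 30; 1.8 -2.3 31 0 0 0 30; 1.8 -2.3 33 0 0 0 30; 1.8 -2.3 33 0 0 0 30; 1.8 -2.3 33 0 0 0 30")

```text
t: 6.28
tcp_pos: [0.5178, -0.3048, 0.0152]
eef_rot: [-0.0, 0.633, 0.774, -0.0]
contact_force: [-0.2, 0.4, -1.4]
grip_width: 0.0395
```

```bash
python3 - <<'E'
from h import *
st();i=snap("wrist","w7");cv2.imwrite("pics/w7b.png",cv2.resize(i,(800,600),interpolation=cv2.INTER_CUBIC))
E
```

```text
t 6.28 tcp [ 0.5178 -0.3048  0.0152] w 0.0395 F [-0.2  0.4 -1.4] q [-0.53  0.55 -0.28  0.74  0.   -0.73] xyaw 101.43 tilt [-3.e-04  2.e-04 -1.e+00]
```

View pics/w7b.png

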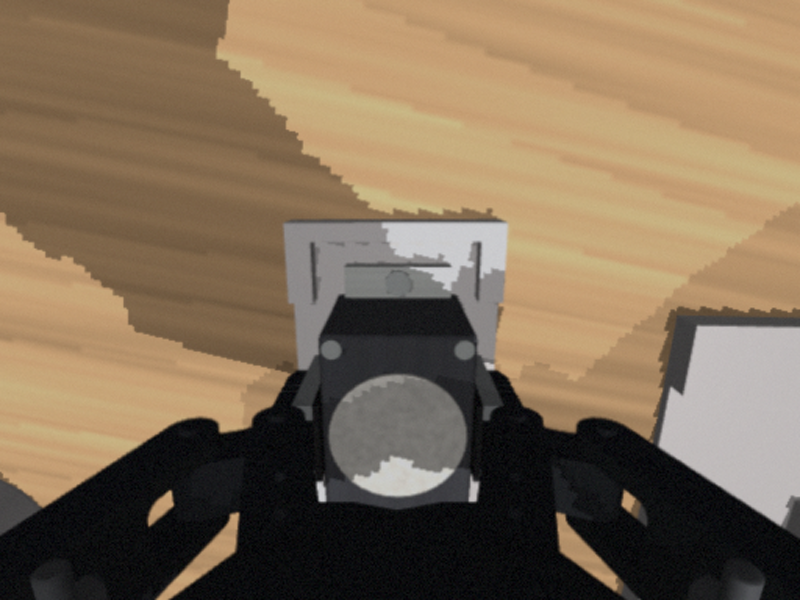

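Emit:
apply_moves(motion="0 0 1 0 0 0 30; 0 0 2 0 0 0 30; 0 0 3 0 0 0 30; 0 0 3.5 0 0 0 30; 0 0 3.5 0 0 0 30")

```text
t: 6.75
tcp_pos: [0.518, -0.3048, 0.012]
eef_rot: [0.0, 0.633, 0.774, 0.0]
contact_force: [-0.2, -0.5, -0.6]
grip_width: 0.0391
```

Emit:
apply_moves(motion="0 0 0.5 0 0 0 30; 0 0 1 0 0 0 30; 0 0 1 0 0 0 30; 0 0 1 0 0 0 30")

```text
t: 7.08
tcp_pos: [0.5179, -0.3048, 0.012]
eef_rot: [0.0, 0.633, 0.774, 0.0]
contact_force: [-2.3, 0.2, 5.6]
grip_width: 0.0392
```

Emit:
apply_moves(motion="0 0 0 0 0 0 45; 0 0 0 0 0 0 55; 0 0 0 0 0 0 65; 0 0 0 0 0 0 70; 0 0 0 0 0 0 70; 0 0 -8 0 0 0 70")

```text
t: 7.58
tcp_pos: [0.5167, -0.304, 0.0177]
eef_rot: [-0.002, 0.633, 0.774, -0.0]
contact_force: [-1.0, 1.0, -0.7]
grip_width: 0.0702
```

Emit:
apply_moves(motion="0 0 -10 0 0 0 70; 0 0 -30 0 0 0 75; 0 0 -60 0 0 0 80; 0 0 -100 0 0 0 85; 0 0 -125 0 0 0 85; 0 0 -125 0 0 0 85")

```text
t: 8.08
tcp_pos: [0.5218, -0.3071, 0.1518]
eef_rot: [0.006, 0.633, 0.774, 0.001]
contact_force: [0.2, -1.5, -0.1]
grip_width: 0.0849
```

```bash
python3 - <<'E'
from h import *
st();i=snap("wrist","w8");print(go([.615,.133,.18],76.2))
E
```

```text
t 8.08 tcp [ 0.5218 -0.3071  0.1518] w 0.0849 F [ 0.2 -1.5 -0.1] q [-0.53  0.43 -0.1   1.03 -0.   -0.73] xyaw 101.44 tilt [ 0.0111 -0.0066 -0.9999]
(array([411.7, 179.9, -32.4]), array([ 0.46,  0.26, 25.25]), 'rows', np.float64(10.801960337618477))
```

View pics/w8.png

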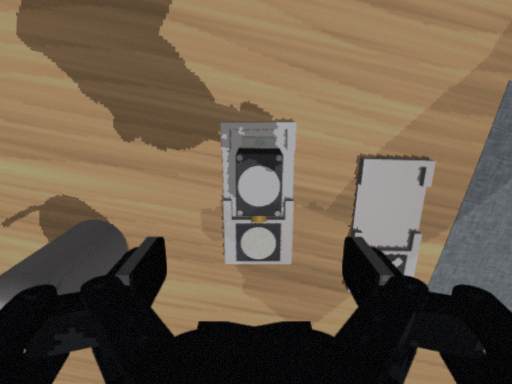

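The round module sits in its pocket, centred near (259,184). Next is the cross module.

Emit:
apply_moves(motion="37 16 -5 0 0 2.5 85; 74 32 -10 0 0 5.5 85; 111 48 -15 0 0 8.5 85; 148 65 -18 0 0 11.5 85; 185 81 -22 0 0 14.5 85; 222 97 -26 0 0 17.5 85; 259 113 -30 0 0 20.5 85; 290 130 -32 0 0 23.5 85")

```text
t: 8.8
tcp_pos: [0.5868, 0.0079, 0.1757]
eef_rot: [-0.001, 0.778, 0.628, -0.0]
contact_force: [0.1, -1.2, 0.6]
grip_width: 0.0847
```

```bash
python3 - <<'E'
from h import *
st();print(go([.615,.134,.19],76.2))
E
```

```text
t 8.8 tcp [0.5868 0.0079 0.1757] w 0.0847 F [ 0.1 -1.2  0.6] q [ 0.01  0.39 -0.09  1.09  0.    0.23] xyaw 77.85 tilt [-1.6e-03  4.0e-04 -1.0e+00]
(array([129.2,   1. , -14.3]), array([-0.09, -0.  ,  1.65]), 'rows', np.float64(3.118309128154122))
```

Emit:
apply_moves(motion="35 0 -4 0 0 0.5 85; 70 0 -8 0 0 1 85; 105 0 -12 0 0 1.5 85; 126 1 -14 0 0 1.5 85; 126 1 -14 0 0 1.5 85; 126 1 -14 0 0 1.5 85; 126 1 -14 0 0 1.5 85")

```text
t: 9.38
tcp_pos: [0.6142, 0.1277, 0.1891]
eef_rot: [-0.0, 0.786, 0.619, -0.001]
contact_force: [0.4, -1.0, -0.0]
grip_width: 0.0849
```

```bash
python3 - <<'E'
from h import *
st();i=snap("wrist","w9");crop(i,170,120,160,120,5,"w9c")
E
```

```text
t 9.38 tcp [0.6142 0.1277 0.1891] w 0.0849 F [ 0.4 -1.  -0. ] q [ 0.21  0.46  0.05  1.17 -0.    0.44] xyaw 76.44 tilt [-0.0021 -0.001  -1.    ]
```

View pics/w9c.png

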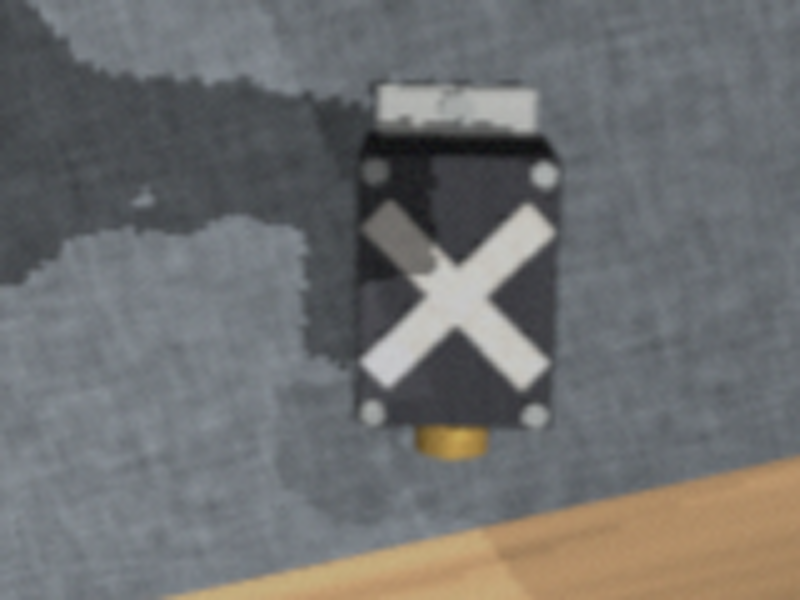

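View pics/w9.png

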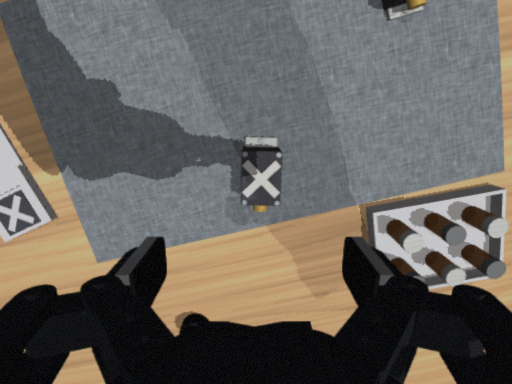

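```bash
python3 - <<'E'
from h import *
w=get_calibration("wrist")
o=lambda p:((p[0]+.5)/5-.5+170,(p[1]+.5)/5-.5+120)
P=np.array([at(w,o(p),.042)[:2] for p in [(376,172),(544,175),(372,411),(535,415)]])
a=(P[2:].mean(0)-P[:2].mean(0));b=(P[[1,3]].mean(0)-P[[0,2]].mean(0));m=P.mean(0)
print(m,np.degrees(np.arctan2(a[1],a[0])),np.degrees(np.arctan2(b[1],b[0]))-90,np.linalg.norm(a),np.linalg.norm(b))
yaw=90+.5*(np.degrees(np.arctan2(a[1],a[0]))+np.degrees(np.arctan2(b[1],b[0]))-90)
T=tool_R(yaw)
for p in [(367,207),(383,290),(358,205)]: print("tray",at(w,p,.02),T.inv().apply(at(w,p,.02)-[m[0],m[1],0]))
print(yaw,go([m[0],m[1],.07],yaw))
E
```

```text
[0.61412077 0.13381371] -14.755617134313605 -14.801691177605363 0.048888590909320954 0.03300102356613239
tray [0.67756771 0.23985662 0.02      ] [ 0.11871925  0.03429801 -0.02      ]
tray [0.78699332 0.24485075 0.02      ] [ 0.15146105  0.13882972 -0.02      ]
tray [0.67289632 0.23042801 0.02      ] [ 0.10841095  0.03218626 -0.02      ]
75.22134584404051 (array([  6.6,  -1.5, 119.2]), array([-0.09,  0.07,  1.17]), 'rows', np.float64(2.86275575093517))
```

Emit:
apply_moves(motion="2 0 15 0 0 0.5 85; 4 -1 50 0 0 1.2 85; 6.6 -1.5 85 0 0 1.2 85; 6.6 -1.5 112 0 0 1.2 85; 6.6 -1.5 117 0 0 1.2 85; 6.6 -1.5 117 0 0 1.2 85; 6.6 -1.5 117 0 0 1.2 85; 6.6 -1.5 117 0 0 1.2 85")

```text
t: 10.1
tcp_pos: [0.6169, 0.1348, 0.0752]
eef_rot: [0.001, 0.792, 0.61, 0.002]
contact_force: [1.2, 0.4, -0.2]
grip_width: 0.0853
```

```bash
python3 - <<'E'
from h import *
st();print(go([.6141,.1338,.007],75.2));i=snap("wrist","w10")
w=get_calibration("wrist");print(proj(w,[.6141,.1338,.042]))
E
```

```text
t 10.1 tcp [0.6169 0.1348 0.0752] w 0.0853 F [ 1.2  0.4 -0.2] q [ 0.22  0.53 -0.13  0.9  -0.    0.47] xyaw 75.19 tilt [ 3.8e-03  8.0e-04 -1.0e+00]
(array([-1.8, -2.7, 68.2]), array([ 0.2 , -0.1 , -0.01]), 'rows', np.float64(1.6380474399962255))
[251.26990203 216.71801014]
```

View pics/w10.png

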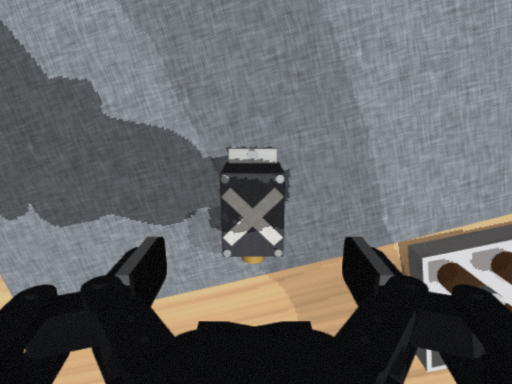

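The module's screws centre at about (252,216), which matches the prediction. I'll grasp it.

Emit:
apply_moves(motion="-1.8 -2 30 0 0 0 85; -1.8 -2.2 55 0 0 0 85; -1.8 -2.2 67 0 0 0 85; -1.8 -2.2 67.5 0 0 0 85; -1.8 -2.2 67.5 0 0 0 85; -1.8 -2.2 67.5 0 0 0 30; -1.8 -2.2 67.5 0 0 0 30; -1.8 -2.2 67.5 0 0 0 30")

```text
t: 10.82
tcp_pos: [0.614, 0.1341, 0.0072]
eef_rot: [0.001, 0.792, 0.61, 0.001]
contact_force: [0.0, 0.3, 0.1]
grip_width: 0.0514
```

Emit:
apply_moves(motion="0 0 0 0 0 0 30; 0 0 0 0 0 0 30; 0 0 0 0 0 0 30; 0 0 0 0 0 0 30")

```text
t: 11.15
tcp_pos: [0.6138, 0.1342, 0.0069]
eef_rot: [0.001, 0.792, 0.61, 0.001]
contact_force: [-0.3, 0.2, 5.5]
grip_width: 0.0393
```

Emit:
apply_moves(motion="0 0 -8 0 0 0 30; 0 0 -30 0 0 0 30; 0 0 -65 0 0 0 30; 0 0 -100 0 0 0 30; 0 0 -115 0 0 0 30; 0 0 -115 0 0 0 30")

```text
t: 11.65
tcp_pos: [0.6156, 0.1345, 0.1255]
eef_rot: [0.002, 0.792, 0.61, 0.004]
contact_force: [1.2, 0.4, -1.4]
grip_width: 0.0397
```

```bash
python3 - <<'E'
from h import *
st();print(go([.605,-.145,.122],100.7));i=snap("wrist","w11")
E
```

```text
t 11.65 tcp [0.6156 0.1345 0.1255] w 0.0397 F [ 1.2  0.4 -1.4] q [ 0.22  0.49 -0.07  1.01 -0.    0.47] xyaw 75.25 tilt [ 0.0082  0.0017 -1.    ]
(array([-273. ,   60.9,    2.9]), array([  0.47,  -0.12, -25.45]), 'rows', np.float64(6.708287476500517))
```

View pics/w11.png

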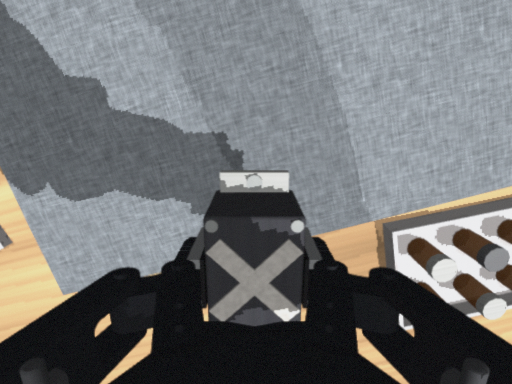

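Emit:
apply_moves(motion="-34 8 0 0 0 -3.2 30; -68 16 0 0 0 -6.4 30; -102 24 0 0 0 -9.6 30; -136 32 0 0 0 -12.8 30; -170 40 0 0 0 -16 30; -204 48 0 0 0 -19.2 30; -238 54 0 0 0 -22.4 30; -265 60 0 0 0 -25.5 30")

```text
t: 12.37
tcp_pos: [0.6006, -0.1398, 0.1178]
eef_rot: [-0.002, 0.637, 0.771, -0.001]
contact_force: [0.5, 0.5, -1.5]
grip_width: 0.0395
```

```bash
python3 - <<'E'
from h import *
st();print(go([.608,-.149,.122],100.7))
E
```

```text
t 12.37 tcp [ 0.6006 -0.1398  0.1178] w 0.0395 F [ 0.5  0.5 -1.5] q [-0.23  0.48 -0.1   0.99 -0.   -0.42] xyaw 100.83 tilt [-5.e-03  4.e-04 -1.e+00]
(array([-10.4,   5.5,  -4.2]), array([-0.28, -0.08,  0.13]), 'rows', np.float64(0.30036646202729683))
```

Emit:
apply_moves(motion="-8 5 -3 0 0 0 30; -8 5 -3 0 0 0 30; -8 5 -3 0 0 0 30; -8 5 -3 0 0 0 30")

```text
t: 12.7
tcp_pos: [0.6083, -0.1435, 0.1219]
eef_rot: [-0.002, 0.638, 0.77, -0.001]
contact_force: [0.6, 0.1, -2.0]
grip_width: 0.0393
```

```bash
python3 - <<'E'
from h import *
st();i=snap("wrist","w12");crop(i,170,5,180,150,4,"w12c");print(go([.525,-.1655,.047],100.8))
E
```

```text
t 12.7 tcp [ 0.6083 -0.1435  0.1219] w 0.0393 F [ 0.6  0.1 -2. ] q [-0.23  0.49 -0.07  1.01  0.   -0.42] xyaw 100.78 tilt [-0.0031  0.0012 -1.    ]
(array([ -6.3, -86. ,  75.5]), array([-0.13, -0.08,  0.02]), 'rows', np.float64(2.7478076577080706))
```

View pics/w12c.png

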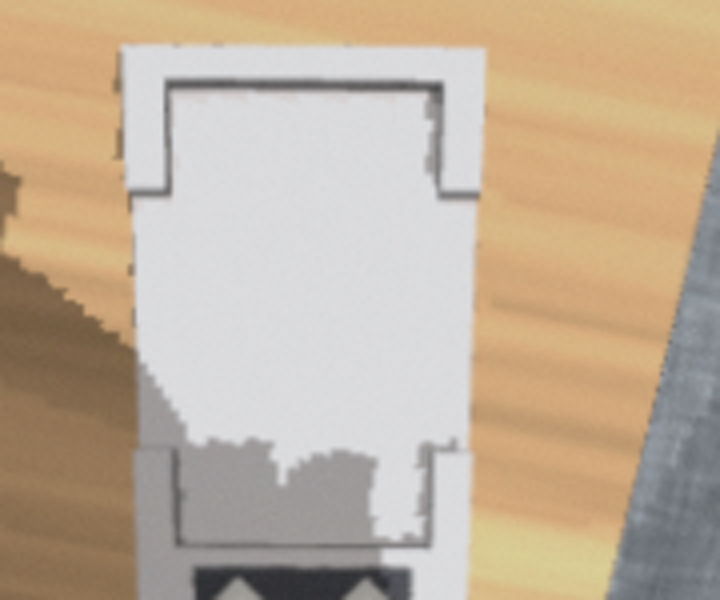

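The cross nest's pocket corners in the crop are (167,82), (443,83), (431,546) and (178,546).

```bash
python3 - <<'E'
from h import *
w=get_calibration("wrist");k=4;b=(170,5)
P=np.array([at(w,((p[0]+.5)/k-.5+b[0],(p[1]+.5)/k-.5+b[1]),.012)[:2] for p in [(167,82),(443,83),(431,546),(178,546)]])
d=P[2:].mean(0)-P[:2].mean(0); e=P[[1,2]].mean(0)-P[[0,3]].mean(0);m=P.mean(0)
print(m,np.degrees(np.arctan2(d[1],d[0])),np.degrees(np.arctan2(e[1],e[0]))-90,np.linalg.norm(d),np.linalg.norm(e))
E
```

```text
[ 0.52407555 -0.16600523] 10.412635643288642 10.70706722509695 0.08922308012607938 0.053338205559591526
```

Emit:
apply_moves(motion="-2 -25 2 0 0 0 30; -4 -55 10 0 0 0 30; -6 -82 30 0 0 0 30; -6.7 -86.5 60 0 0 0 30; -6.7 -86.5 76 0 0 0 30; -6.7 -86.5 76 0 0 0 30; -6.7 -86.5 76 0 0 0 30; -6.7 -86.5 76 0 0 0 30")

```text
t: 13.42
tcp_pos: [0.527, -0.1669, 0.0485]
eef_rot: [0.001, 0.637, 0.771, 0.0]
contact_force: [0.6, -0.2, -1.4]
grip_width: 0.0395
```

```bash
python3 - <<'E'
from h import *
st();print(go([.5245,-.166,.014],100.6));i=snap("wrist","w13");cv2.imwrite("pics/w13b.png",cv2.resize(i,(800,600),interpolation=cv2.INTER_CUBIC))
E
```

```text
t 13.42 tcp [ 0.527  -0.1669  0.0485] w 0.0395 F [ 0.6 -0.2 -1.4] q [-0.31  0.45 -0.37  0.75  0.   -0.5 ] xyaw 100.82 tilt [ 1.7e-03 -5.0e-04 -1.0e+00]
(array([ 1.3, -2.4, 34.5]), array([0.09, 0.05, 0.22]), 'rows', np.float64(0.8287674945893998))
```

View pics/w13b.png

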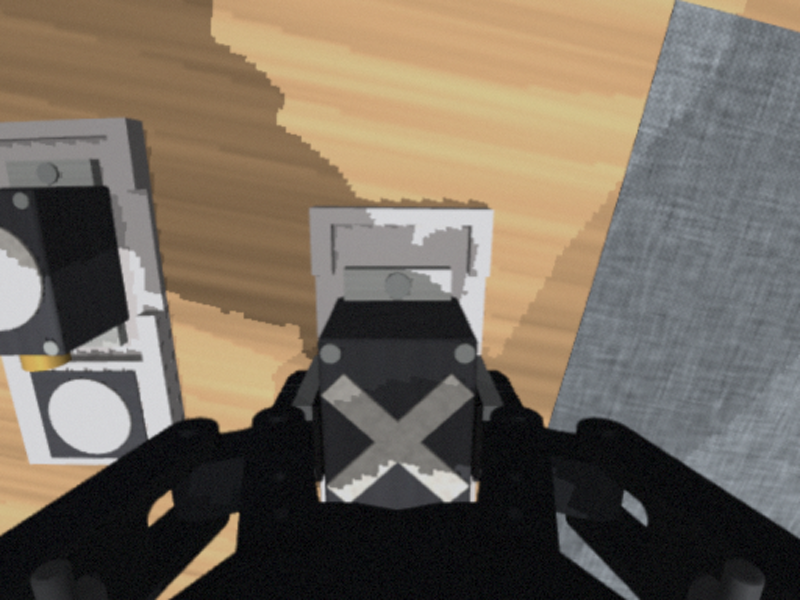

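The view shows the module's ear centred between the pocket walls, and the round module seated at the left. I'll lower it.

Emit:
apply_moves(motion="1.3 -1.6 8 0 0 0 30; 1.3 -1.6 18 0 0 0 30; 1.3 -1.6 26 0 0 0 30; 1.3 -1.6 31 0 0 0 30; 1.3 -1.6 33 0 0 0 30; 1.3 -1.6 34 0 0 0 30; 1.3 -1.6 35 0 0 0 30; 1.3 -1.6 35.5 0 0 0 30")

```text
t: 14.13
tcp_pos: [0.5242, -0.1665, 0.0119]
eef_rot: [0.0, 0.638, 0.77, 0.0]
contact_force: [-0.1, -0.6, -1.1]
grip_width: 0.0389
```

Emit:
apply_moves(motion="0 0 0.5 0 0 0 30; 0 0 1 0 0 0 30; 0 0 1 0 0 0 30")

```text
t: 14.38
tcp_pos: [0.5241, -0.1664, 0.0111]
eef_rot: [0.0, 0.638, 0.77, 0.0]
contact_force: [-0.0, 0.4, -2.1]
grip_width: 0.0395
```

Emit:
apply_moves(motion="0 0 0.5 0 0 0 30; 0 0 0.9 0 0 0 30; 0 0 0.9 0 0 0 30; 0 0 0.9 0 0 0 30")

```text
t: 14.72
tcp_pos: [0.5241, -0.1664, 0.0109]
eef_rot: [0.0, 0.638, 0.77, 0.0]
contact_force: [-1.9, 0.5, 5.3]
grip_width: 0.0393
```

Contact at the expected height, so I'll release.

Emit:
apply_moves(motion="0 0 0 0 0 0 45; 0 0 0 0 0 0 55; 0 0 0 0 0 0 65; 0 0 0 0 0 0 70; 0 0 0 0 0 0 70; 0 0 -8 0 0 0 70")

```text
t: 15.22
tcp_pos: [0.5227, -0.1659, 0.0169]
eef_rot: [-0.001, 0.638, 0.77, -0.001]
contact_force: [-1.1, 0.2, 0.1]
grip_width: 0.0697
```

Emit:
apply_moves(motion="0 0 -10 0 0 0 70; 0 0 -30 0 0 0 75; 0 0 -60 0 0 0 80; 0 0 -100 0 0 0 85; 0 0 -125 0 0 0 85; 0 0 -125 0 0 0 85; 0 0 -125 0 0 0 85; 0 0 -125 0 0 0 85")

```text
t: 15.88
tcp_pos: [0.5237, -0.1662, 0.1433]
eef_rot: [0.0, 0.638, 0.77, 0.0]
contact_force: [0.2, 0.1, 0.5]
grip_width: 0.0848
```

```bash
python3 - <<'E'
from h import *
st();i=snap("wrist","w14");cv2.imwrite("pics/w14b.png",cv2.resize(i,(800,600),interpolation=cv2.INTER_CUBIC))
snap("side","s2");t=snap("top","t2");cv2.imwrite("pics/t2b.png",cv2.resize(t,(800,600),interpolation=cv2.INTER_CUBIC))
E
```

```text
t 15.88 tcp [ 0.5237 -0.1662  0.1433] w 0.0848 F [0.2 0.1 0.5] q [-0.31  0.35 -0.24  0.98  0.   -0.49] xyaw 100.74 tilt [ 2.e-04 -1.e-04 -1.e+00]
```

View pics/w14b.png

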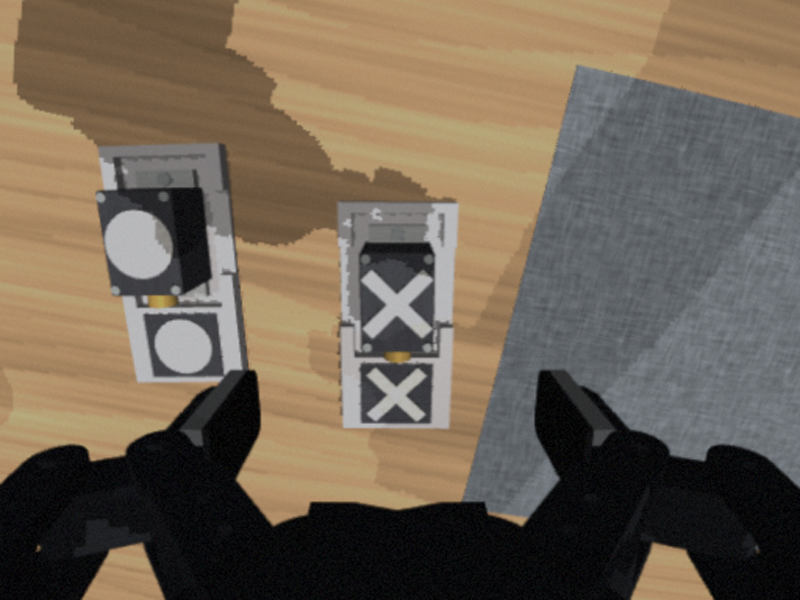

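View pics/s2.png

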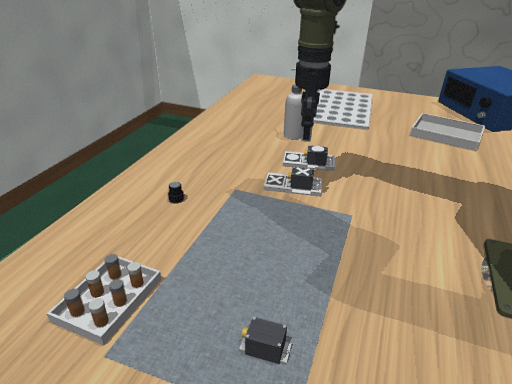

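View pics/t2b.png

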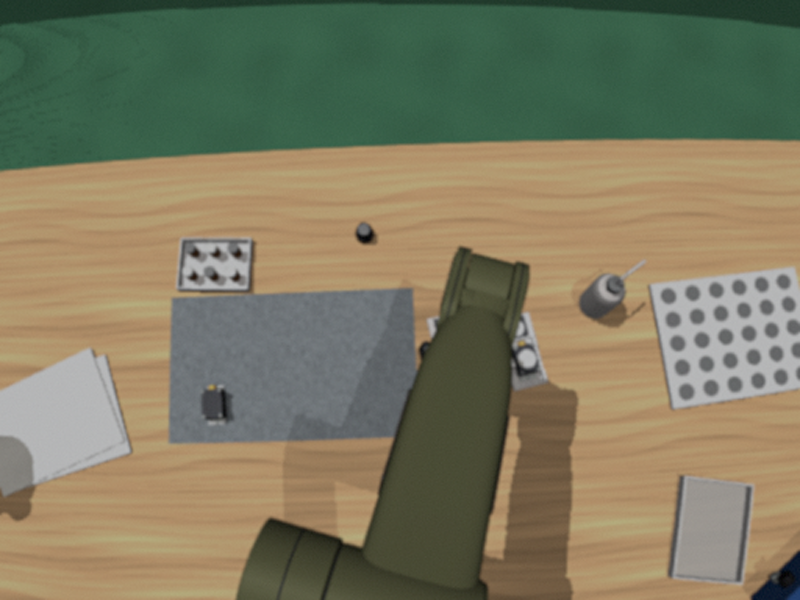

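```bash
python3 - <<'E'
from h import *
w=get_calibration("wrist")
u=lambda p:((p[0]+.5)/1.5625-.5,(p[1]+.5)/1.5625-.5)
for n,S,M,yw in (("cross",[(366,259),(428,259),(367,348),(427,348)],(396,395),10.6),("round",[(102,198),(163,197),(116,290),(174,290)],(184,346),11.5)):
    s=np.array([at(w,u(p),.046)[:2] for p in S]); a=s[2:].mean(0)-s[:2].mean(0); mk=at(w,u(M),.012)[:2]
    d=np.array([np.cos(np.radians(yw)),np.sin(np.radians(yw))]); f=mk-.07*d
    v=s.mean(0)-f; print(n,s.mean(0),f,"dx,dy mm",1000*v@d,1000*(d[0]*v[1]-d[1]*v[0]),"yaw",np.degrees(np.arctan2(a[1],a[0])),np.linalg.norm(a))
E
```

```text
cross [ 0.52297925 -0.16586206] [ 0.52285381 -0.1663244 ] dx,dy mm 0.20834725459997605 0.4313810760599368 yaw 10.763512142731132 0.04916127389099711
round [ 0.51636202 -0.30401373] [ 0.51522149 -0.30443128] dx,dy mm 1.200884227446031 0.1817838321420801 yaw 10.649674067792644 0.04840151292958792
```

Both modules are within about 1.5 mm of their pocket centres. The screw spacing at the seated height (48.4 and 49.2 mm, against 48.9 mm on the mat) fits upright, seated modules. The arm is clear, so I'm handing in.

```bash
python3 - <<'E'
from h import *
print(bot.sign_off());st()
E
```

```text
the job is handed in; nothing more can be done
None
the job is handed in; nothing more can be done
```

I set the round-tagged and cross-tagged modules down in the nests with their matching marks, let go of both, and handed in at about 16 s. The hand-in reports no verdict, so what follows comes from my own last checks.

- **Position:** The last wrist picture puts the cross module about 0.5 mm from its pocket centre and the round one about 1.2 mm. Both are turned to within about 1° of their nests.
- **Height and tilt:** Each module met the pocket floor with about 5 to 6 N of contact force. That came at the tool height expected from the grasp (0.011 m for the cross, 0.012 m for the round). Both look upright and flat; I did not measure tilt directly.
- **Other things:** The untagged module, wash bottle, loupe and tray look unmoved in the side and top pictures. The gripper was open and about 0.14 m above the bench at hand-in.
- **Disagreement:** The top and wrist cameras differed by about 3 mm on the nest positions. I used mainly the closer wrist view, and each module has about 7 mm of room either way in its pocket.

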